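# Check the centrifuge's stop button: press, twist free, reset

### The arm

A 6-joint arm with a two-finger parallel gripper is mounted at the origin on a cart in front of the work surface, level with it; the furniture and walls round the work are solid. World frame = base frame: x ahead of the robot, y to its left, z up, the work surface at z = 0. Lengths are in mm, angles in rad, forces in N, time in s.
With the tool pointing down it reaches from about 375 to 925 mm from the base axis. Payload 5.7 kg.
Tool frame: the origin (TCP) lies between the finger pads; the fingertips stand 14 mm ahead of it and the grasp point (between the pads) lies 5 mm behind it; z points along the fingers, y is the line along which they close (so a half turn about z gives the same grasp; the last joint's range is limited). The gripper opens to 85 mm and grips with 20 to 120 N. Pads are 22 mm wide; open, the fingers measure 114 mm over their backs; the gripper's body (76 mm by 85 mm) begins 54 mm behind the grasp point. The pads swing forward as they close: fully open they stand 13 mm farther back than shut.
Start: joints at [1.132, 0.359, 1.51, -0, 1.272, -0.115], TCP at [190.896, 568.792, 245.267] pointing down, gripper open.
Joint ranges: [-2.97, 2.97], [-1.01, 2.36], [0.21, 2.38], [-0.96, 4.11], [0.2, 2.71], [-2.98, 2.98]. Speed limits (rad/s): [2.39, 2.39, 3.14, 3.14, 3.14, 3.14].

### API

Orientations are given as a rotation vector (axis times angle).
In Python, from station import read_state, get_image, finish_job gives the robot as it stands.
- The arm moves only by the tool send_rows, never from a script. Its argument "rows" is one flat list of numbers, 7 for each row, row after row: the turn, a rotation vector about the tool's x, y, z in units of pi/4 rad (1.0 is pi/4 rad), then the shift along the tool's x, y, z in units of 25 cm (1.0 is 25 cm), then the gripper command: -1 is fully open, 1 is shut, values between are in proportion. A call has 1 to 10 rows; each row shifts and turns the commanded pose from where the row before left it, along the tool's axes as they then stand; what a row does not reach is not made up. A row lasts 1/10 s, in which the tool goes at most 50 mm and 8.59 degrees, less where a joint would pass 70% of its speed; a pose out of reach is approached as far as the arm can. A call with a number of a shift or a turn outside -1 to 1 is refused whole. A call with a gripper value outside its range is refused whole. The fingers move at their own pace and stop on an object; the grip force is fixed at half the most. Time passes only in rows, so rows that do not move let the fingers close. It gives the time, the measured TCP pose, the force, the opening and the grip force at its end, in the units of the state.
- read_state(): the state, without advancing time (a new reading comes with each control period).
- get_image(name): name is "side" or "top" or "wrist"; returns a dict with "img" (480x640x3 uint8, blue, green, red), "z_map" (480x640 float32, mm along the optical axis (not along the pixel's ray), 0 where there is no reading), "fx", "fy", "cx", "cy" (pixels), "world_to_cam" (4x4, takes a point from world to camera coordinates); the wrist camera has in their place "T_tool_cam" (4x4, takes a point from camera to tool coordinates, whose origin is the TCP and whose axes are the flange's). Camera axes: x right, y down, z forward; pixel columns grow to the right and rows downward; lengths in mm; the calibration is good to about 2 mm. The wrist camera is an equidistant fisheye: a pixel r from the principal point sees the ray r / f radians off the axis. A picture is of the moment at which its call begins: read the wrist's pose just before it.
- finish_job(): hands the job in; it is judged then, once.
The state is a dict: "t": time; "q": joint angles; "dq": joint speeds; "joint_efforts": joint torques, N m; "position": TCP position; "orientation": TCP orientation; "contact_force": force on the tool from outside, world axes, zero at the start; "torque": the same for the moment, N m; "opening": opening from 0.0 (shut) to 1.0 (fully open); "gripper_force": force on a finger pad.
Only numpy, scipy, OpenCV 4.12 (cv2) and the standard library are available. Lean on these libraries where they do the work, as an engineer would, in place of code of your own. Each camera call takes 0.05 s, during which the arm holds its last target. There are 200 camera calls.

### The job

Check the centrifuge's stop station: press the winged mushroom button down until it latches, and take the hand off it so that it is seen to stay in by itself. Then push sideways with a fingertip on one of its two wings, turning the mushroom clockwise as seen from above until it springs back up, let go of it, and after that press the small round reset button on the other box and let it come back up. Only press and push, gently: do not grip or lift anything, do not press reset while the mushroom is latched in, and leave the cup, the gauze roll and the tape roll where they stand.

Things in the scene. Friction and masses are not known exactly. Their poses are not given: they have to be found in the camera images.
- stop_station: Stop station fixed to the bench: grey enclosure 104 x 104 x 50 mm high, a fixed grey collar on it (60 mm diameter, up to z = 60 mm), above that a black winged mushroom head on the vertical axis through the enclosure's centre. Origin: centre of the underside, on the bench; z up; with the head untwisted its wings point along +y and -y of this frame. A cable gland sticks out 22 mm at the +x side.
- stop_slide (a joint): How far the mushroom is pressed in, m: 0 up, travel 0.014. A spring (about 2 N at the top, 5.5 N at the bottom) pushes it up; the latch adds 1 to 3 N near the end. Pressed past about 0.0115 it snaps in and then rests at about 0.011 by itself, all of the head being 11 mm lower.
- stop_twist (a joint): Twist of the mushroom head, rad: 0 at rest, growing clockwise seen from above, end stop at 0.95. A light spring (up to 0.08 N m, about 2 N at a wing) turns it back to 0 when let go. While latched in, a twist past about 0.6 frees the latch and the head springs up.
- stop_top (a point): Centre of the mushroom's flat top (36 mm across), where it is pressed; moves with the head. When up: 98 mm above the bench, underside of the head at 76 mm. The dome is 62 mm in diameter.
- wing_left (a point): On the wing that points to the station's +y at twist 0, 40 mm from the axis, at mid height and mid thickness; moves with the head. The wings stick out of the dome's rim to 47 mm from the axis, 14 mm thick, upright sides, 78 to 94 mm above the bench when up, 67 to 83 when latched. Clockwise turning takes this wing towards the station's +x.
- wing_right (a point): The same point on the opposite wing (the station's -y at twist 0). To turn clockwise this wing goes towards the station's -x.
- reset_box: Small grey box fixed to the bench, 66 x 66 mm, 38 mm high, with the reset button on top, in the middle. Origin: centre of its underside, on the bench; z up. It may stand to the left or to the right of the stop station.
- reset_top (a point): Centre of the top of the round dark grey reset button (28 mm diameter, top 60 mm above the bench, 10 mm proud of its black 44 mm housing ring); it moves straight down.
- reset (a joint): How far the reset button is pressed, m: 0 up, 0.006 fully in, counts as pressed past 0.004. Sprung back, 1.5 N at the top, 5 N fully in.
- cup: Bystander: specimen cup with screw lid, 65 mm across, 66 mm high, loose. Origin: centre of its underside.
- gauze: Bystander: wrapped gauze roll standing on end, 38 mm across, 62 mm high, loose. Origin: centre of its underside.
- tape: Bystander: roll of tape lying flat, 96 mm across, 25 mm high, loose. Origin: centre of its underside.

How it is judged:
By the outcome, as a careful person would: the job done as asked, in the order asked, and still so for the second after the job is handed in, with the robot touching nothing.
It also fails if it takes over 54 s, if anything falls off the work surface, if the arm or the gripper's body presses on something with over 40 N, if the wrist force passes 120 N, or if a joint passes its speed limit or range.

## Working session

There is one attempt and no reset: what is moved stays moved. The work goes in short steps, Python scripts to look and compute and a tool call to move; the robot and the scene stay as the last step left them, time stands still between calls to the robot, and variables do not carry over. Pictures are saved under pics/ and viewed, at most 10 in all, crops included, and the job is handed in when it is done.

Besides the shell and the picture viewer there is one more tool, called after "Emit:" in YAML: its name, and indented under it one key for each argument. send_rows: Moves the arm, as the interface text tells. Its arguments: {"type":"object","properties":{"rows":{"type":"array"}},"required":["rows"]}

```bash
mkdir -p pics; ls
python3 - <<'E'
from station import *
import cv2
s=read_state();print({k:s[k] for k in('t','position','orientation','opening','contact_force')})
for n in('top','side'):
    d=get_image(n);cv2.imwrite(f'pics/{n}0.png',d['img']);print(n,d['fx'],d['fy'],d['cx'],d['cy'],d['world_to_cam'].round(3).tolist())
E
```

```text
pics
{'t': 0.0, 'position': array([190.61910263, 568.24157651, 244.4736148 ]), 'orientation': array([-5.06308368e-01, -3.10001788e+00,  2.69718312e-03]), 'opening': 0.9983857133536184, 'contact_force': array([ 0.03835537, -0.09360627,  0.32911326])}
top 443.22261355589364 443.22261355589364 316.97499964412634 236.6909911928387 [[0.015, -1.0, -0.016, 401.922], [-0.997, -0.014, -0.082, 473.679], [0.082, 0.017, -0.997, 872.619], [0.0, 0.0, 0.0, 1.0]]
side 605.1130213697528 605.1130213697528 318.5759381681855 246.38554236876922 [[0.981, -0.195, -0.015, -391.551], [-0.132, -0.6, -0.789, 387.489], [0.145, 0.776, -0.614, 528.9], [0.0, 0.0, 0.0, 1.0]]
```

View pics/top0.png

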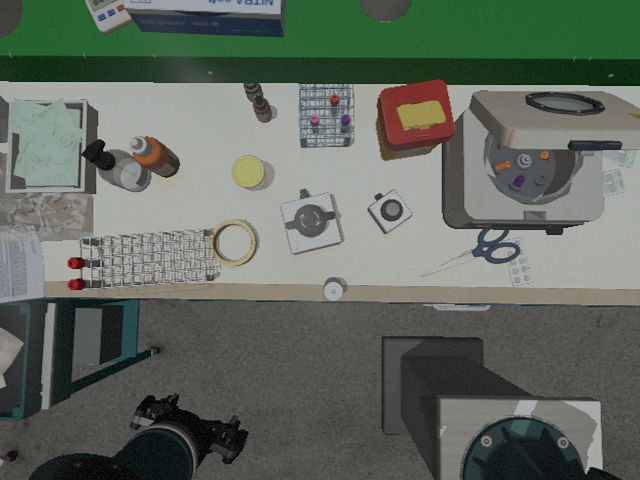

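View pics/side0.png

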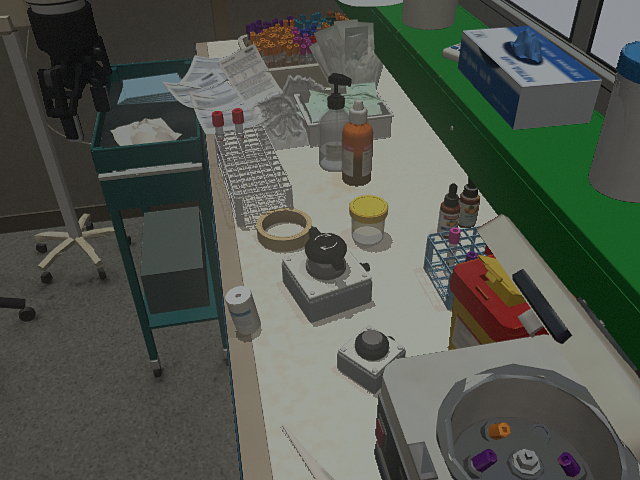

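The top view shows the stop station at (312,220) with its gland at (305,193) pointing away from the robot. The reset box is at (391,210), the cup at (249,172), the tape at (235,243) and the gauze at (333,289). Next I'll measure them from depth.

```bash
cat > h.py <<'E'
import numpy as np,cv2
from station import *
def cloud(n):
    d=get_image(n);z=d['z_map'].astype(float);v,u=np.mgrid[:480,:640]
    c=np.stack([(u-d['cx'])/d['fx']*z,(v-d['cy'])/d['fy']*z,z],-1)
    R=d['world_to_cam'][:3,:3];t=d['world_to_cam'][:3,3]
    w=(c-t)@R; w[z==0]=np.nan
    return d,w
E
python3 - <<'E'
from h import *
for n,boxes in(('top',{'stop':(275,185,350,258),'reset':(362,180,418,240)}),('side',{'stop':(275,220,378,325),'reset':(330,318,410,392)})):
    d,w=cloud(n)
    if n=='top': cv2.imwrite('pics/topc.png',cv2.resize(d['img'][180:265,270:430],None,fx=5,fy=5,interpolation=cv2.INTER_CUBIC))
    for k,(a,b,c,e) in boxes.items():
        p=w[b:e,a:c].reshape(-1,3);p=p[~np.isnan(p[:,0])]
        for lo,hi in ((32,42),(44,53),(54,66),(74,90),(92,103)):
            q=p[(p[:,2]>lo)&(p[:,2]<hi)]
            if len(q)>8:
                r=cv2.minAreaRect(q[:,:2].astype(np.float32))
                print(n,k,lo,hi,len(q),'med z',np.median(q[:,2]).round(1),'rect c',np.round(r[0],1),np.round(r[1],1),round(r[2],1),'mean',q[:,:2].mean(0).round(1))
    if n=='top':
        for k,(u,v) in dict(cup=(249,172),tape=(219,243),gauze=(333,287)).items(): print(k,w[v,u].round(0))
E
```

```text
top stop 32 42 135 med z 39.8 rect c [503.5 425. ] [123.2 104.1] 14.5 mean [489.5 420.4]
top stop 44 53 1502 med z 50.3 rect c [494.1 422.4] [100.9 101.5] 14.3 mean [491.  421.4]
top stop 54 66 40 med z 57.2 rect c [492.7 423.9] [87.3 88.5] 14.2 mean [474.  417.9]
top stop 74 90 55 med z 88.6 rect c [492.5 421. ] [71.7 61.3] 67.5 mean [492.2 420.7]
top stop 92 103 820 med z 96.9 rect c [494.1 422.8] [81.3 56. ] 73.1 mean [493.6 422.3]
top reset 32 42 631 med z 38.0 rect c [521.5 264.1] [65.4 65.5] 36.0 mean [519.8 265.5]
top reset 44 53 221 med z 50.3 rect c [521.3 264.5] [41.8 41.5] 1.4 mean [520.2 265.8]
top reset 54 66 160 med z 59.9 rect c [521. 264.] [26.  26.2] 45.8 mean [521.2 264.4]
cup [589. 542.  68.]
tape [454. 612.   1.]
gauze [368. 376.  59.]
side stop 32 42 714 med z 37.9 rect c [527.5 442.4] [212.6 129.1] 35.8 mean [504.2 407.4]
side stop 44 53 1926 med z 49.4 rect c [528.9 440.8] [202.  123.4] 29.7 mean [493.1 406.5]
side stop 54 66 480 med z 59.1 rect c [536.6 453.4] [170.2  58.4] 38.9 mean [494.1 413.1]
side stop 74 90 274 med z 86.2 rect c [491.6 414.4] [56.3 74.6] 54.6 mean [490.6 396.5]
side stop 92 103 825 med z 96.3 rect c [493.5 419. ] [55.6 82.1] 45.3 mean [493.6 415.6]
side reset 32 42 1106 med z 37.4 rect c [521.7 260.6] [66.1 65.9] 36.4 mean [518.1 251. ]
side reset 44 53 427 med z 49.2 rect c [521.2 260.2] [43.1 42.8] 81.1 mean [519.1 253.1]
side reset 54 66 311 med z 59.1 rect c [521.1 260.9] [27.1 26.1] 4.8 mean [520.7 259.4]
```

View pics/topc.png

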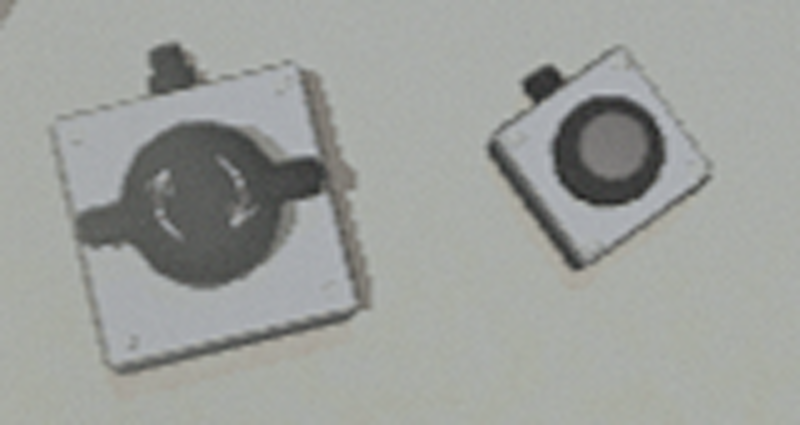

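The stop station is centred at about (494, 421) with yaw +14.3°, and its heights match the figures given. The reset button is at about (521, 262). I'll shut the gripper and travel to a point above the station.

Emit:
send_rows:
  rows: [0,0,0,0,0,0,1,0,0,0,-0.167,-0.0215,0,1,0,0,0,-0.167,-0.0215,0,1,0,0,0,-0.167,-0.0215,0,1,0,0,0,-0.167,-0.0215,0,1,0,0,0,-0.167,-0.0215,0,1,0,0,0,-0.167,-0.0215,0,1,0,0,0,-0.167,-0.0215,0,1,0,0,0,-0.167,-0.0215,0,1,0,0,0,0,0,0,1]

```text
t: 1.2
position: [499.0, 419.2, 245.1]
orientation: [0.513, 3.096, -0.0]
contact_force: [-0.6, 0.5, 0.1]
opening: -0.007
gripper_force: 0.0
```

Emit:
send_rows:
  rows: [0,0,0.16,0,0,0,1,0,0,0.16,0,0,0,1,0,0,0.16,0,0,0,1,0,0,0.16,0,0,0,1,0,0,0.16,0,0,0,1,0,0,0.16,0,0,0,1,0,0,0.16,0,0,0,1,0,0,0.16,0,0,0,1,0,0,0,0,0,0.2,1,0,0,0,0,0,0.16,1]

```text
t: 2.2
position: [493.6, 422.6, 155.0]
orientation: [1.937, 2.473, 0.004]
contact_force: [0.3, 0.0, 0.2]
opening: 0.0
gripper_force: 0.0
```

Emit:
send_rows:
  rows: [0,0,0,0,0,0,1,0,0,0,0,0,0,1,0,0,0,0,0,0,1]

```text
t: 2.5
position: [495.0, 422.9, 157.6]
orientation: [1.937, 2.472, 0.005]
contact_force: [0.3, -0.7, 0.6]
opening: 0.002
gripper_force: 0.0
```

```bash
cat >> h.py <<'E'
from scipy.spatial.transform import Rotation as Ro
S=np.array([494,421.]);Y=np.deg2rad(14.3)
def st():
    s=read_state();R=Ro.from_rotvec(s['orientation']).as_matrix()
    print('t',round(s['t'],2),'p',s['position'].round(1),'yang',np.rad2deg(np.arctan2(R[1,1],R[0,1])).round(1),'z',R[:,2].round(3),'F',s['contact_force'].round(1),'open',round(s['opening'],2),'q6',s['q'][5].round(2))
    return s['position'],R
def to(x,y,z):
    p,R=st();print('units',(R.T@(np.array([x,y,z])-p)/250).round(4))
E
python3 -c "
from h import *
to(494,421,125)
d=get_image('side');cv2.imwrite('pics/s1.png',d['img'][120:400,200:500])"
```

```text
t 2.5 p [495.  422.9 157.6] yang 13.9 z [ 0.003  0.002 -1.   ] F [ 0.3 -0.7  0.6] open 0.0 q6 0.36
units [-0.0067 -0.0063  0.1306]
```

View pics/s1.png

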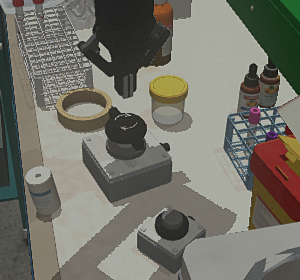

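The side crop shows the shut fingers directly above the mushroom, at about (125,90), with nothing else near. I'll lower them to just above the head, then press slowly.

Emit:
send_rows:
  rows: [0,0,0,-0.006,-0.006,0.08,1,0,0,0,0,0,0.06,1,0,0,0,0,0,0.03,1,0,0,0,0,0,0,1,0,0,0,0,0,0,1]

```text
t: 3.05
position: [493.0, 420.1, 113.2]
orientation: [1.937, 2.473, 0.0]
contact_force: [-0.1, 0.6, 0.6]
opening: -0.001
gripper_force: 0.0
```

Emit:
send_rows:
  rows: [0,0,0,0,0,0.006,1,0,0,0,0,0,0.006,1,0,0,0,0,0,0.006,1,0,0,0,0,0,0.006,1,0,0,0,0,0,0,1]

```text
t: 3.55
position: [493.3, 420.3, 107.3]
orientation: [1.937, 2.473, 0.002]
contact_force: [-0.9, 0.5, 4.2]
opening: -0.002
gripper_force: 2.1
```

Emit:
send_rows:
  rows: [0,0,0,0,0,0.006,1,0,0,0,0,0,0.006,1,0,0,0,0,0,0.006,1,0,0,0,0,0,0.006,1,0,0,0,0,0,0.006,1,0,0,0,0,0,0.004,1,0,0,0,0,0,0,1,0,0,0,0,0,0,1]

```text
t: 4.35
position: [493.1, 420.2, 98.4]
orientation: [1.937, 2.473, 0.001]
contact_force: [1.3, 0.5, 4.4]
opening: -0.006
gripper_force: 2.2
```

Emit:
send_rows:
  rows: [0,0,0,0,0,-0.008,1,0,0,0,0,0,-0.03,1,0,0,0,0,0,-0.06,1,0,0,0,0,0,-0.06,1,0,0,0,0,0,0,1,0,0,0,0,0,0,1,0,0,0,0,0,0,1]

```text
t: 5.05
position: [492.3, 419.7, 137.5]
orientation: [-1.937, -2.473, 0.001]
contact_force: [0.1, 0.2, 0.1]
opening: -0.001
gripper_force: 0.0
```

```bash
python3 -c "
from h import *
to(455,458,138)
d,w=cloud('side');p=w[220:325,275:378].reshape(-1,3)
q=p[(np.hypot(p[:,0]-494,p[:,1]-421)<50)&(p[:,2]>64)&(p[:,2]<104)]
print(np.percentile(q[:,2],[50,75,95,99]),len(q))
q=q[(np.hypot(q[:,0]-494,q[:,1]-421)>34)];print(q.mean(0),len(q))
cv2.imwrite('pics/s2.png',cv2.resize(d['img'][180:330,250:410],None,fx=3,fy=3))"
```

```text
t 5.05 p [492.3 419.7 137.5] yang 13.8 z [-0.001 -0.001 -1.   ] F [0.1 0.2 0.1] open -0.0 q6 0.36
units [ 0.1846 -0.1083 -0.002 ]
[83.4763735  86.19278593 87.78320163 88.50833653] 1218
[497.34547257 400.47917886  78.85368924] 189
```

View pics/s2.png

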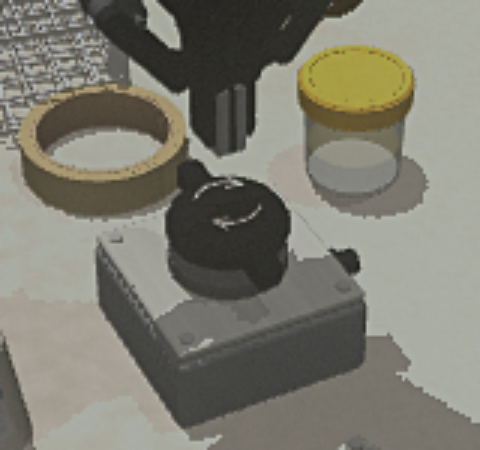

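The head top now reads z ≈ 87, so it is latched with the hand off. I'll move to the near side of the left wing and lower beside it.

Emit:
send_rows:
  rows: [0,0,0,0.093,-0.054,0,1,0,0,0,0.092,-0.054,0,1,0,0,0,0,0,0,1,0,0,0,0,0,0.07,1,0,0,0,0,0,0.07,1,0,0,0,0,0,0.06,1,0,0,0,0,0,0,1,0,0,0,0,0,0,1]

```text
t: 5.9
position: [455.5, 457.9, 87.3]
orientation: [-1.938, -2.473, 0.002]
contact_force: [0.5, -0.0, 0.6]
opening: 0.0
gripper_force: 0.0
```

```bash
python3 -c "
from h import *
to(456,458,86)
d=get_image('side')
cv2.imwrite('pics/s3.png',cv2.resize(d['img'][180:330,250:410],None,fx=3,fy=3))"
```

```text
t 5.9 p [455.5 457.9  87.3] yang 13.8 z [-0.001 -0.001 -1.   ] F [ 0.5 -0.   0.6] open 0.0 q6 0.44
units [-0.0002  0.0019  0.0052]
```

View pics/s3.png

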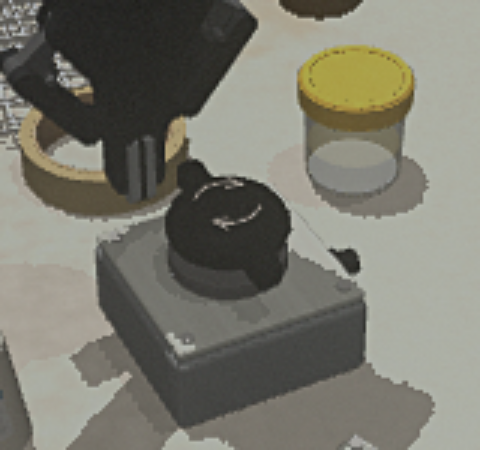

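The finger stands beside the near face of the left wing with a small gap, around (135,185). I'll approach to contact, then sweep the arc.

Emit:
send_rows:
  rows: [0,0,0,0,0.012,0.004,1,0,0,0,0,0.01,0,1,0,0,0.1,0.0068,0.0141,0,1,0,0,0.1,0.0068,0.0141,0,1,0,0,0.1,0.0068,0.0141,0,1,0,0,0,0,0,0,1,0,0,0,0,0,0,1]

```text
t: 6.65
position: [470.6, 466.5, 87.1]
orientation: [2.212, 2.23, 0.001]
contact_force: [-0.9, 0.4, 0.7]
opening: -0.005
gripper_force: 0.3
```

```bash
python3 -c "
from h import *
to(456,458,86)
d=get_image('top')
cv2.imwrite('pics/t4.png',cv2.resize(d['img'][170:265,260:370],None,fx=4,fy=4))"
```

```text
t 6.65 p [470.6 466.5  87.1] yang 0.5 z [ 0.  0. -1.] F [-0.9  0.4  0.7] open -0.0 q6 0.67
units [-0.0335 -0.0586  0.0044]
```

View pics/t4.png

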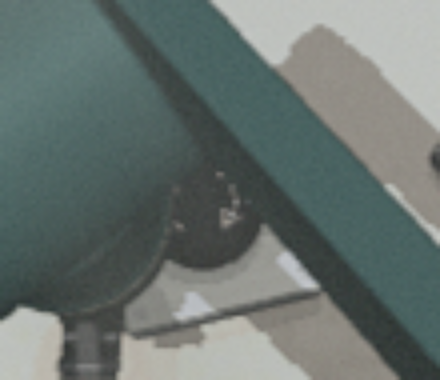

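The arm hides the head in the top view; the force is a light 1 N. I'll continue the arc.

Emit:
send_rows:
  rows: [0,0,0.1,0.0068,0.0141,0,1,0,0,0.1,0.0068,0.0141,0,1,0,0,0.1,0.0068,0.0141,0,1,0,0,0.1,0.0068,0.0141,0,1,0,0,0.1,0.0068,0.0141,0,1,0,0,0.1,0.0068,0.0141,0,1,0,0,0,0,0,0,1,0,0,0,0,0,0,1]

```text
t: 7.5
position: [492.8, 472.6, 86.9]
orientation: [-2.671, -1.653, -0.0]
contact_force: [-0.9, 1.4, 0.2]
opening: -0.002
gripper_force: 0.7
```

```bash
cat >> h.py <<'E'
def head():
    d,w=cloud('side');p=w[220:325,275:378].reshape(-1,3);r=np.hypot(p[:,0]-494,p[:,1]-421)
    q=p[(r<18)&(p[:,2]>64)&(p[:,2]<106)];print('top z',np.percentile(q[:,2],[50,90]),len(q))
    q=p[(r>35)&(r<49)&(p[:,2]>64)&(p[:,2]<97)&(p[:,1]<421)];m=q.mean(0);print('wing R',m,'twist',-(np.arctan2(m[1]-421,m[0]-494)-(Y-np.pi/2)))
    return d
E
python3 -c "
from h import *
st();d=head()
cv2.imwrite('pics/s5.png',cv2.resize(d['img'][180:330,250:410],None,fx=3,fy=3))"
```

```text
t 7.5 p [492.8 472.6  86.9] yang -26.5 z [ 0.  0. -1.] F [-0.9  1.4  0.2] open -0.0 q6 1.13
top z [97.74905734 98.89313242] 313
wing R [479.28888361 380.18312403  89.13017416] twist 0.5955072142217714
```

View pics/s5.png

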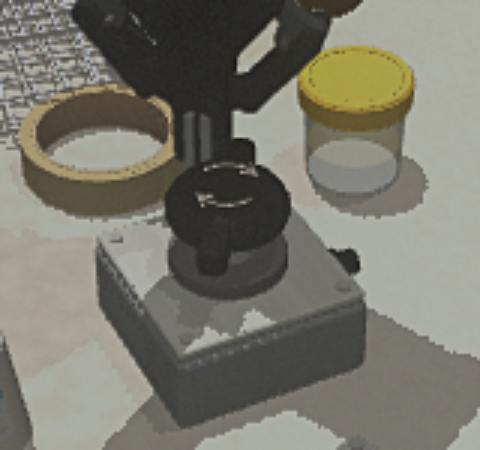

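The head is up at top z ≈ 98 and twisted about 0.6. I'll back the finger off the wing and rise.

Emit:
send_rows:
  rows: [0,0,0,0,-0.03,0,1,0,0,0,0,-0.05,0,1,0,0,0,0,-0.08,0,1,0,0,0,0,0,0,1,0,0,0,0,0,-0.12,1,0,0,0,0,0,-0.12,1,0,0,0,0,0,0,1,0,0,0,0,0,0,1]

```text
t: 8.35
position: [457.1, 490.9, 147.6]
orientation: [-2.673, -1.651, -0.003]
contact_force: [-0.4, -1.1, -1.4]
opening: 0.001
gripper_force: 0.0
```

```bash
python3 -c "
from h import *
head();to(521,262.5,147)"
```

```text
top z [97.60273938 98.93522458] 322
wing R [503.03135523 379.02013791  89.03128007] twist 0.03767649066243339
t 8.4 p [456.5 490.3 146.4] yang -26.6 z [-0.    -0.001 -1.   ] F [-0.  -0.6 -0.1] open -0.0 q6 1.18
units [-0.6989  0.6388 -0.0019]
```

The mushroom is up and untwisted. Before moving over the reset button I'll check the clearance to the centrifuge.

```bash
python3 -c "
from h import *
for n in('top','side'):
    d,w=cloud(n);p=w.reshape(-1,3);q=p[(p[:,2]>75)&(p[:,2]<330)&(abs(p[:,0]-521)<130)&(p[:,1]<330)&(p[:,1]>60)]
    r=np.hypot(q[:,0]-521,q[:,1]-262.5);i=np.argsort(r)[[0,20,100]];print(n,q[i].round(0).tolist(),r[i].round(0))
    if n=='top':
        q=p[(np.hypot(p[:,0]-521,p[:,1]-262.5)<20)&(p[:,2]>54)&(p[:,2]<66)];print(q.mean(0),len(q))"
```

```text
top [[621.0, 266.0, 125.0], [623.0, 267.0, 132.0], [625.0, 279.0, 129.0]] [100. 102. 105.]
[521.15881173 264.35283639  59.7954271 ] 160
side [[620.0, 265.0, 120.0], [621.0, 258.0, 118.0], [624.0, 251.0, 122.0]] [ 99. 101. 103.]
```

Emit:
send_rows:
  rows: [0,0,0,-0.087,0.08,0,1,0,0,0,-0.087,0.08,0,1,0,0,0,-0.087,0.08,0,1,0,0,0,-0.087,0.08,0,1,0,0,0,-0.087,0.08,0,1,0,0,0,-0.087,0.08,0,1,0,0,0,-0.087,0.08,0,1,0,0,0,-0.087,0.08,0,1,0,0,0,0,0,0,1,0,0,0,0,0,0,1]

```text
t: 9.5
position: [521.6, 262.4, 145.9]
orientation: [-2.675, -1.647, 0.003]
contact_force: [-0.5, -0.5, 0.5]
opening: 0.001
gripper_force: 0.0
```

```bash
python3 -c "
from h import *
to(521,263,78)"
```

```text
t 9.5 p [521.6 262.4 145.9] yang -26.8 z [-0.002 -0.    -1.   ] F [-0.5 -0.5  0.5] open 0.0 q6 0.81
units [ 0.0012 -0.0029  0.2715]
```

Emit:
send_rows:
  rows: [0,0,0,0,0,0.1,1,0,0,0,0,0,0.1,1,0,0,0,0,0,0.06,1,0,0,0,0,0,0,1,0,0,0,0,0,0.006,1,0,0,0,0,0,0.006,1,0,0,0,0,0,0.006,1,0,0,0,0,0,0.006,1,0,0,0,0,0,0,1,0,0,0,0,0,0,1]

```text
t: 10.5
position: [522.2, 263.1, 76.0]
orientation: [2.674, 1.649, 0.0]
contact_force: [0.3, 0.8, 0.8]
opening: -0.001
gripper_force: 0.0
```

Emit:
send_rows:
  rows: [0,0,0,0,0,0.006,1,0,0,0,0,0,0.006,1,0,0,0,0,0,0.006,1,0,0,0,0,0,0.004,1,0,0,0,0,0,0,1,0,0,0,0,0,0,1]

```text
t: 11.1
position: [522.3, 263.1, 70.4]
orientation: [2.673, 1.65, 0.001]
contact_force: [0.3, 0.9, 3.7]
opening: -0.001
gripper_force: 1.7
```

Emit:
send_rows:
  rows: [0,0,0,0,0,0.004,1,0,0,0,0,0,0.003,1,0,0,0,0,0,0,1,0,0,0,0,0,0,1]

```text
t: 11.5
position: [522.3, 263.1, 68.6]
orientation: [2.673, 1.65, 0.0]
contact_force: [0.2, 0.1, 4.5]
opening: -0.0
gripper_force: 2.2
```

Emit:
send_rows:
  rows: [0,0,0,0,0,0.004,1,0,0,0,0,0,0,1,0,0,0,0,0,0,1]

```text
t: 11.8
position: [522.3, 263.1, 68.0]
orientation: [2.673, 1.65, 0.001]
contact_force: [-0.4, -1.1, 8.4]
opening: 0.001
gripper_force: 4.2
```

Emit:
send_rows:
  rows: [0,0,0,0,0,-0.02,1,0,0,0,0,0,-0.04,1,0,0,0,0,0,-0.12,1,0,0,0,0,0,-0.16,1,0,0,0,0,0,-0.16,1,0,0,0,0,0,0,1,0,0,0,0,0,0,1,0,0,0,0,0,0,1]

```text
t: 12.6
position: [520.8, 262.7, 191.5]
orientation: [-2.673, -1.649, 0.004]
contact_force: [-0.0, -0.7, 0.0]
opening: 0.002
gripper_force: 0.0
```

```bash
python3 -c "
from h import *
st();d=head()
d,w=cloud('side');p=w.reshape(-1,3);q=p[(np.hypot(p[:,0]-521,p[:,1]-262)<10)&(p[:,2]<70)];print('reset z',np.median(q[:,2]))
cv2.imwrite('pics/s6.png',d['img'])"
```

```text
t 12.6 p [520.8 262.7 191.5] yang -26.7 z [-0.002 -0.001 -1.   ] F [-0.  -0.7  0. ] open 0.0 q6 0.81
top z [97.55747507 98.81926418] 319
wing R [503.2827547  379.10679528  88.85304794] twist 0.031523891578312924
reset z 59.7717514477184
```

View pics/s6.png

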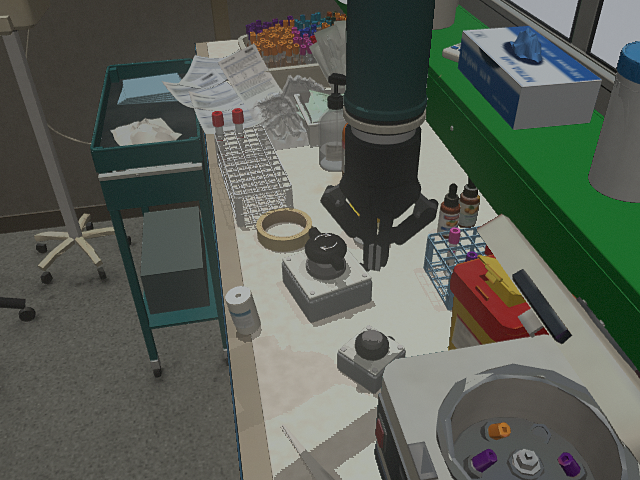

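The reset button bottomed out at 8 N and came back up to z ≈ 60. The mushroom is up and untwisted, the tape at (283,230) and gauze at (240,310) stand where they were, and the gripper is clear in the air.

```bash
python3 -c "
from station import *
print(finish_job())"
```

```text
the job is handed in; nothing more can be done
None
```

The job is handed in: the mushroom latched in by itself with the hand off, sprang back up when a wing was pushed clockwise, and the reset button was then pressed and came back up. I never touched the cup, gauze roll or tape roll, though the arm hid the cup in the last picture.

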